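# Start the hob under the moka pot

### The arm

A 7-joint arm with a two-finger parallel gripper is mounted at the origin on a cart in front of the work surface, level with it; the furniture and walls round the work are solid. World frame = base frame: x ahead of the robot, y to its left, z up, the work surface at z = 0. Lengths are in m, angles in rad, forces in N, time in s.
With the tool pointing down it reaches from about 0.35 to 0.9 m from the base axis. Payload 8.1 kg.
Tool frame: the origin (TCP) lies at the very end of the fingers, on their centre line; the grasp point (between the pads) lies 19 mm behind it; z points along the fingers, y is the line along which they close (so a half turn about z gives the same grasp; the last joint's range is limited). The gripper opens to 92 mm and grips with 3 to 60 N. Pads are 19 mm wide; open, the fingers measure 130 mm over their backs; the gripper's body (75 mm by 190 mm) begins 47 mm behind the grasp point.
Start: joints at [-1.36, 0.434, 0.025, 1.573, -0.012, 1.134, -0.075], TCP at [0.193, 0.594, 0.227] pointing down, gripper open.
Joint ranges: [-2.62, 2.62], [-0.44, 2.09], [-1.27, 1.32], [0.08, 2.57], [-1.32, 4.46], [0.12, 2], [-2.74, 2.74]. Speed limits (rad/s): [2.22, 2.22, 3.01, 3.01, 3.14, 3.14, 3.14].

### API

Orientations are given as a rotation vector (axis times angle).
In Python, from cell import arm gives the robot as it stands.
- The arm moves only by the tool drive_tool, never from a script. Its argument "targets" is a list of rows, each a list of 7 numbers: the turn, a rotation vector about the world's x, y, z in units of 5 degrees (1.0 is 5 degrees), then the shift along the world's x, y, z in units of 40 mm (1.0 is 40 mm), then the opening, from 0 (shut) to 1 (fully open). In form: [[wx, wy, wz, dx, dy, dz, fingers], ...]. A call has 1 to 5 rows; each row is the pose to reach, as a shift and turn from the pose commanded when the call began; what a row does not reach only later rows make up. A row lasts 1/10 s, in which the tool goes at most 50 mm and 8.59 degrees, less where a joint would pass 70% of its speed; a pose out of reach is approached as far as the arm can. A call with a gripper value outside its range is refused whole. The fingers move at their own pace and stop on an object; "force" is the grip in N (left out, the last holds). Time passes only in rows, so rows that repeat a pose let the fingers close. It gives the time, the measured TCP pose, the force, the opening and the grip force at its end, in the units of the state.
- arm.observe(): the state, without advancing time (a new reading comes with each control period).
- arm.get_image(name): name is "scene" or "top" or "wrist"; returns a dict with "pixels" (420x560x3 uint8, red, green, blue), "intrinsics" (3x3 intrinsics, pixels), "k1" (the pictures are not rectified: a ray, as slopes to the right and down, at radius r is drawn at 1 + k1 r^2 times it, then the intrinsics apply), "rvec" (rotation vector, rad) and "tvec" (3), from world to camera coordinates, as OpenCV has them; the wrist camera has in their place "mount" (4x4, takes a point from camera to tool coordinates, whose origin is the TCP and whose axes are the flange's). Camera axes: x right, y down, z forward; pixel columns grow to the right and rows downward; lengths in m; the calibration is good to about 2 mm. A picture is of the moment at which its call begins: read the wrist's pose just before it. There is no depth.
- arm.sign_off(): hands the job in; it is judged then, once.
The state is a dict: "clock": time; "joints": joint angles; "dq": joint speeds; "joint_efforts": joint torques, N m; "position": TCP position; "ee_rot": TCP orientation; "force": force on the tool from outside, world axes, zero at the start; "ft_torque": the same for the moment, N m; "width": opening from 0.0 (shut) to 1.0 (fully open); "gripper_force": force on a finger pad.
Only numpy, scipy, OpenCV 4.12 (cv2) and the standard library are available. Lean on these libraries where they do the work, as an engineer would, in place of code of your own. Each camera call takes 0.05 s, during which the arm holds its last target. There are 200 camera calls.

### The job

Start the two-plate hob for the moka pot by pressing its controls in order: first press the wide main rocker at the left-hand end fully on, then press fully on the rocker in front of the plate that carries the moka pot, and last press the long start key in the middle fully down and let it come back up. Rockers go on by pressing down the half farther from the robot. Leave the other plate's rocker off, and do not lift or shift the moka pot, the kettle or the other things round the hob.

Things in the scene. Friction and masses are not known exactly. Their poses are not given: they have to be found in the camera images.
- hob: Fixed white and steel two-plate table hob, 360 mm deep (x), 560 mm wide (y), top face 60 mm above the worktop. Origin: centre of its underside; x points away from the robot, y left, turned a little. Row of controls along its front at x = -120 mm, left to right: main rocker (y = 225), left plate's rocker (125), start key (0), right plate's rocker (-125). A dark line joins each plate to its rocker.
- left_plate (a point): centre of the left plate's top, 70 mm above the worktop; round dark plate 170 mm across, at x = 88, y = 135 mm in the hob's frame
- right_plate (a point): centre of the right plate's top, 70 mm above the worktop; round dark plate 170 mm across, at x = 88, y = -135 mm in the hob's frame
- main_rocker (a joint): Main rocker, at the left-hand end: 0 off, 0.30 on. 60 mm (x) by 46 mm (y), the widest one, hinged across its middle 67 mm above the worktop; stays where left (2 to 4 N on the far half moves it). Off: near half level, far half sloping up, its edge 9 mm above the hinge. On: far half pressed down level (67 mm), near half up.
- main_rocker_far (a point): point on the main rocker, middle of the top face of its far half, 18 mm beyond the pivot; 72 mm above the worktop when off, 67 mm when on (press down here)
- left_rocker (a joint): Rocker of the left plate, 100 mm right of the main rocker: 0 off, 0.30 on. 60 mm (x) by 34 mm (y), hinged across its middle 67 mm above the worktop; stays where left (2 to 4 N on the far half moves it). Off: near half level, far half sloping up, its edge 9 mm above the hinge. On: far half pressed down level (67 mm), near half up.
- left_rocker_far (a point): point on the left plate's rocker, middle of the top face of its far half, 18 mm beyond the pivot; 72 mm above the worktop when off, 67 mm when on (press down here)
- right_rocker (a joint): Rocker of the right plate, at the right-hand end: 0 off, 0.30 on. 60 mm (x) by 34 mm (y), hinged across its middle 67 mm above the worktop; stays where left (2 to 4 N on the far half moves it). Off: near half level, far half sloping up, its edge 9 mm above the hinge. On: far half pressed down level (67 mm), near half up.
- right_rocker_far (a point): point on the right plate's rocker, middle of the top face of its far half, 18 mm beyond the pivot; 72 mm above the worktop when off, 67 mm when on (press down here)
- start_key (a joint): Start key, the long flat bar in the middle of the row, 34 mm (x) by 70 mm (y): 0 up, 0.006 (m) fully down. It goes straight down 6 mm against a spring (1.6 N at first, 4 N fully down) and springs back.
- start_key_top (a point): centre of the start key's top face, 70 mm above the worktop when up, 64 mm when down
- moka_pot: Loose aluminium moka pot with a black handle, 92 by 146 mm and 164 mm tall, standing on one of the two plates. Origin: on its underside, near the middle.
- kettle: Loose yellow kettle with an arched black handle, 197 by 234 mm and 238 mm tall, standing on the other plate. Origin: centre of its underside.
- pepper_mill: Loose wooden pepper mill, 58 mm across, 190 mm tall, standing left of the hob; leave alone. Origin: centre of its underside.
- sugar_canister: Loose purple canister with a wooden lid, 97 mm across, 130 mm tall, right of the hob; leave alone. Origin: centre of its underside.
- teaspoon: Loose metal teaspoon, 130 by 27 by 11 mm, lying in front of the hob; leave alone. Origin: middle of its underside.
There are look-alikes about, which are no part of the job. Leave any red look-alike of the kettle alone.

How it is judged:
On the way, in this order (a step that is already met when the one before it is completed fails the run):
1. the main rocker is pressed on (value of joint main_rocker above 0.25 rad), for 0.1 s.
2. the rocker of the moka pot's plate is pressed on (((y of moka_pot in the frame of hob above 0 m and value of joint left_rocker above 0.25 rad and value of joint right_rocker below 0.08 rad) or (not (y of moka_pot in the frame of hob above 0 m) and value of joint right_rocker above 0.25 rad and value of joint left_rocker below 0.08 rad))), for 0.1 s.
3. the start key is pressed down (value of joint start_key above 0.0045 m), for 0.04 s.
At the end, for the whole second after the job is handed in: The main rocker and the rocker of the moka pot's plate stand on (over 0.25 of 0.30 rad), the other plate's rocker is off (under 0.08 rad), the start key is back up (within 1 mm), and the moka pot and kettle stand upright and still (value of joint main_rocker above 0.25 rad and ((y of moka_pot in the frame of hob above 0 m and value of joint left_rocker above 0.25 rad and value of joint right_rocker below 0.08 rad) or (not (y of moka_pot in the frame of hob above 0 m) and value of joint right_rocker above 0.25 rad and value of joint left_rocker below 0.08 rad)) and value of joint start_key below 0.001 m and linear speed of each of moka_pot, kettle below 0.02 m/s and angle between each of moka_pot, kettle's own z axis and vertical below 0.1 rad); the robot touches nothing.
It fails at once if a plate's rocker is pressed before the main rocker is on (value of joint main_rocker below 0.22 rad and value of joint any of left_rocker, right_rocker above 0.08 rad).
It fails at once if the start key is pressed before the plate's rocker is on (value of joint start_key above 0.003 m and value of joint each of left_rocker, right_rocker below 0.22 rad).
It fails at once if the rocker of the kettle's plate is pressed ((y of moka_pot in the frame of hob above 0 m and value of joint right_rocker above 0.08 rad) or (not (y of moka_pot in the frame of hob above 0 m) and value of joint left_rocker above 0.08 rad)).
It fails at once if the moka pot or the kettle is shifted or lifted (over 15 mm) (distance of any of moka_pot, kettle from where it was at the start of the episode above 0.015 m).
It fails at once if the pepper mill, canister or teaspoon is shifted or lifted (over 20 mm) (distance of any of pepper_mill, sugar_canister, teaspoon from where it was at the start of the episode above 0.02 m).
It also fails if it takes over 43 s, if anything falls off the work surface, if the arm or the gripper's body presses on something with over 40 N, if the wrist force passes 120 N, or if a joint passes its speed limit or range.

## Working session

There is one attempt and no reset: what is moved stays moved. The work goes in short steps, Python scripts to look and compute and a tool call to move; the robot and the scene stay as the last step left them, time stands still between calls to the robot, and variables do not carry over. Pictures are saved under pics/ and viewed, at most 10 in all, crops included, and the job is handed in when it is done.

Besides the shell and the picture viewer there is one more tool, called after "Request:" as name(argument=value, ...), one argument or row to a line, values as JSON. drive_tool: Moves the arm, as the interface text tells. Its arguments: {"type":"object","properties":{"targets":{"type":"array"},"force":{"type":"number"}},"required":["targets"]}

```bash
mkdir -p pics; cat > h.py <<'E'
import numpy as np, cv2
from cell import arm
def ray(im,u,v):
    K=np.array(im["intrinsics"]);x=(u-K[0,2])/K[0,0];y=(v-K[1,2])/K[1,1]
    a,b=x,y
    for _ in range(20):
        s=1+im["k1"]*(a*a+b*b);a,b=x/s,y/s
    R=cv2.Rodrigues(np.array(im["rvec"],float))[0];t=np.array(im["tvec"],float).ravel()
    return -R.T@t, R.T@np.array([a,b,1.])
def onplane(im,u,v,z):
    c,d=ray(im,u,v);return c+d*(z-c[2])/d[2]
def proj(im,p):
    R=cv2.Rodrigues(np.array(im["rvec"],float))[0];q=R@np.array(p)+np.array(im["tvec"]).ravel()
    a,b=q[:2]/q[2];s=1+im["k1"]*(a*a+b*b);K=np.array(im["intrinsics"])
    return np.array([K[0,0]*a*s+K[0,2],K[1,1]*b*s+K[1,2]])
E
python3 - <<'E'
from h import *
import pickle
s=arm.observe();print(s)
for n in("top","scene"):
    im=arm.get_image(n);pickle.dump(im,open(n+".pkl","wb"))
    cv2.imwrite(f"pics/{n}0.png",im["pixels"][:,:,::-1])
    print(n,ray(im,280,210))
E
```

```text
{'clock': 0.0, 'joints': array([-1.35960456,  0.43523652,  0.02498561,  1.574091  , -0.01161213,
        1.13400358, -0.07509408]), 'dq': array([-0.00194308,  0.0002466 , -0.00013624, -0.00114847, -0.00108772,
       -0.00216895,  0.0006851 ]), 'joint_efforts': array([-8.97592035e-04, -6.67839575e+01,  9.84498337e-01, -3.14464617e+01,
       -6.07468304e-02,  4.24889009e-02,  1.69710906e-04]), 'position': array([0.19281688, 0.59397547, 0.22593907]), 'ee_rot': array([-4.90990530e-01, -3.10287465e+00,  2.49650038e-03]), 'force': array([-0.14389235,  0.25857525, -0.53018599]), 'ft_torque': array([-0.01173397,  0.01342932, -0.00296721]), 'gripper_force': 0.0, 'width': 1.0016359489273068}
top (array([-0.12643824, -0.28228281,  1.06116114]), array([ 0.5651234 ,  0.22666351, -0.79339874]))
scene (array([0.26692433, 0.98731002, 1.08363716]), array([ 0.21620166, -0.68319703, -0.6975736 ]))
```

View pics/top0.png

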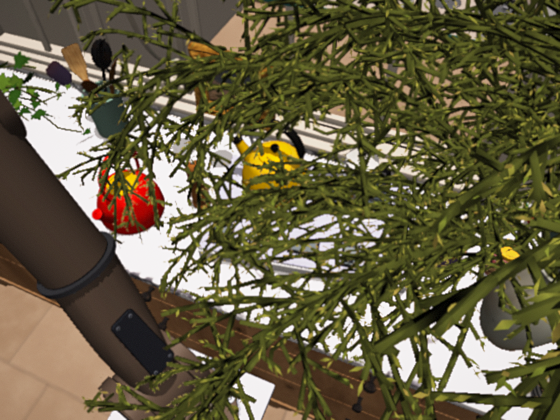

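View pics/scene0.png

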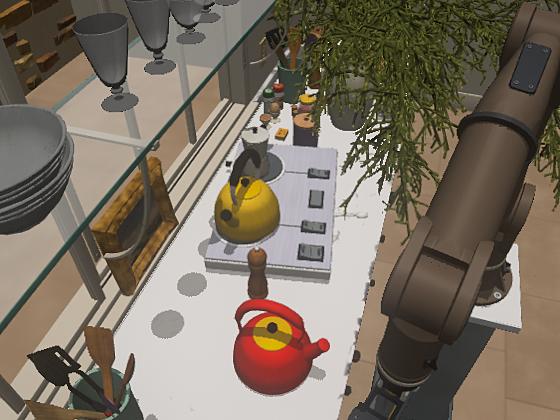

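The top view is mostly hidden by a plant. The scene view, from the left, shows the kettle (245,210) on the near (left) plate and the moka pot (257,145) on the far (right) one. The controls run down the front: main rocker (311,252), left rocker (313,227), start key (316,198), right rocker (319,173). I'll enlarge this part.

```bash
python3 - <<'E'
from h import *
import pickle
im=pickle.load(open("scene.pkl","rb"))
c=im["pixels"][140:290,190:350,::-1]
cv2.imwrite("pics/crop.png",cv2.resize(c,None,fx=4,fy=4,interpolation=cv2.INTER_CUBIC)[:600])
ctl={"main":(311,252,.069),"left":(313,227,.069),"key":(316,198,.07),"right":(319,173,.069)}
for k,(u,v,z) in ctl.items(): print(k,onplane(im,u,v,z).round(4))
E
```

```text
main [0.4475 0.1285 0.069 ]
left [0.4669 0.0328 0.069 ]
key [ 0.4897 -0.0908  0.07  ]
right [ 0.5109 -0.2134  0.069 ]
```

View pics/crop.png

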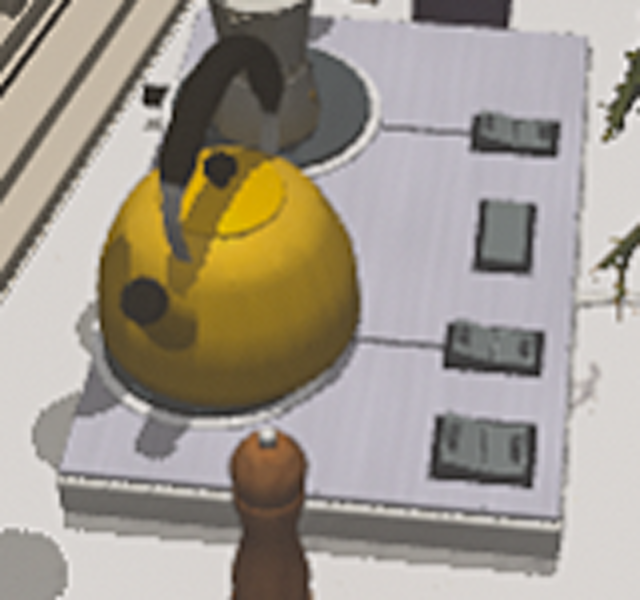

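The crop confirms it: a dark line joins the moka pot's (right) plate to the rocker at crop (515,133), and the control spacings fit (98/126/125 mm against 100/125/125). Next is the hob pose fit and the clearance from the mill.

```bash
cat >> h.py <<'E'
def fit(im,obs):
    A=np.array([[o[0],o[1]] for o in obs]);B=np.array([onplane(im,o[2],o[3],o[4])[:2] for o in obs])
    a=A-A.mean(0);b=B-B.mean(0)
    th=np.arctan2((a[:,0]*b[:,1]-a[:,1]*b[:,0]).sum(),(a*b).sum());c,s=np.cos(th),np.sin(th);R=np.array([[c,-s],[s,c]])
    t=B.mean(0)-R@A.mean(0);return th,R,t,(B-(A@R.T+t))
E
python3 - <<'E'
from h import *
import pickle
im=pickle.load(open("scene.pkl","rb"))
f=lambda x,y:(190+x/4,140+y/4)
obs=[(-.12,.225,*f(484,450),.068),(-.12,.125,*f(494,347),.068),(-.12,0,*f(504,235),.07),(-.12,-.125,*f(515,133),.068),
(.18,.28,*f(62,475),.06),(-.18,.28,*f(560,518),.06),(-.18,-.28,*f(588,36),.06)]
th,R,t,e=fit(im,obs);print(np.degrees(th),t,(e*1000).round(1))
for n,p in {"main":(-.102,.225),"left":(-.102,.125),"key":(-.12,0),"right":(-.102,-.125)}.items(): print(n,(R@p+t).round(4))
for n,(u,v,z) in {"millbase":(257,297,0),"milltop":(257,250,.18),"kettle base":(240,243,.07)}.items():
    p=onplane(im,u,v,z);print(n,p.round(3),(R.T@(p[:2]-t)).round(3))
E
```

```text
10.889472307804454 [ 0.60701287 -0.06919062] [[ 0.6  0.4]
 [ 0.4 -0.4]
 [-0.3  4.4]
 [-1.1  1.5]
 [-6.7 -5.7]
 [ 5.8 -5.4]
 [ 1.4  5.3]]
main [0.4643 0.1325]
left [0.4832 0.0343]
key [ 0.4892 -0.0919]
right [ 0.5305 -0.2112]
millbase [0.56  0.273 0.   ] [0.018 0.345]
milltop [0.559 0.257 0.18 ] [0.014 0.329]
kettle base [0.649 0.158 0.07 ] [0.084 0.215]
```

The main rocker's far point is at (0.464, 0.133), the right one's at (0.530, -0.211) and the key at (0.489, -0.092). The mill is 120 mm beyond the press points, so it's clear. I'll shut the fingers, rise above the red kettle, turn to the hob's yaw (+29°) and travel.

Request:
drive_tool(
  targets=[
    [0,0,1,0,0,1,0],
    [0,0,2,0,0,2,0],
    [0,0,3.5,0.3,-0.8,2,0],
    [0,0,4.7,0.8,-1.8,2,0],
    [0,0,5.8,1.3,-2.8,2,0],
  ],
  force=20,
)

```text
clock: 0.6
position: [0.2451, 0.4812, 0.3064]
ee_rot: [0.31, -3.126, 0.001]
force: [0.7, -0.3, 0.1]
width: 0.615
gripper_force: 0.0
```

Request:
drive_tool(
  targets=[
    [0,0,0,0.5,-1,0,0],
    [0,0,0,1.1,-2,0,0],
    [0,0,0,1.7,-3,0,0],
    [0,0,0,2.3,-4,0,0],
    [0,0,0,3,-5,0,0],
  ],
)

```text
clock: 1.1
position: [0.3651, 0.2807, 0.3067]
ee_rot: [0.303, -3.127, -0.0]
force: [1.5, 0.7, 0.1]
width: 0.178
gripper_force: 0.0
```

Request:
drive_tool(
  targets=[
    [0,0,0,0.6,-0.8,0,0],
    [0,0,0,1.2,-1.8,0,0],
    [0,0,0,1.7,-2.6,0,0],
    [0,0,0,2.0,-3.2,0,0],
    [0,0,0,2.2,-3.7,0,0],
  ],
)

```text
clock: 1.6
position: [0.4536, 0.1324, 0.3065]
ee_rot: [0.298, -3.127, 0.001]
force: [-0.6, 0.9, -0.0]
width: 0.007
gripper_force: 0.0
```

```bash
cat >> h.py <<'E'
def wrist():
    s=arm.observe();im=arm.get_image("wrist")
    T=np.eye(4);T[:3,:3]=cv2.Rodrigues(np.array(s["ee_rot"]))[0];T[:3,3]=s["position"]
    W=np.linalg.inv(T@np.array(im["mount"]))
    im["rvec"]=cv2.Rodrigues(W[:3,:3])[0];im["tvec"]=W[:3,3];return im
E
python3 - <<'E'
from h import *
import pickle
im=wrist();pickle.dump(im,open("w1.pkl","wb"))
cv2.imwrite("pics/w1.png",im["pixels"][:,:,::-1])
for n,p in {"main":(.4643,.1325,.072),"left":(.4832,.0343,.072),"key":(.4892,-.0919,.07),"right":(.5305,-.2112,.072)}.items(): print(n,proj(im,p).round(1))
E
```

```text
main [281.  189.8]
left [204.3 189.8]
key [107.8 176. ]
right [ 15.6 190.1]
```

View pics/w1.png

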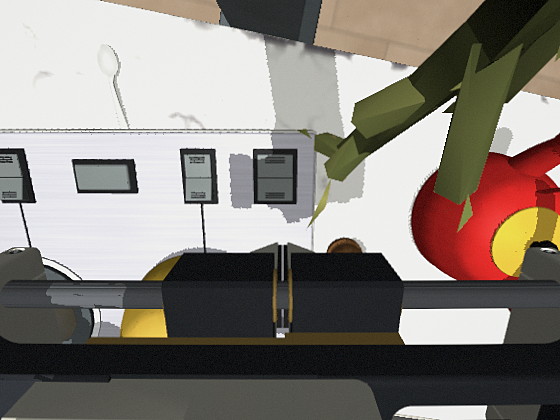

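The wrist view (robot side at the top) shows the main rocker at (275,176), left (199,176), key (105,176) and right (≈15,175). That is about 6 px from my projection along the row, so I'll refit from this view using colour masks.

```bash
python3 - <<'E'
from h import *
import pickle
im=pickle.load(open("w1.pkl","rb"))
g=cv2.cvtColor(im["pixels"],cv2.COLOR_RGB2GRAY)
m=(g<150).astype(np.uint8);m[:140]=0;m[210:]=0
m=cv2.morphologyEx(m,cv2.MORPH_OPEN,np.ones((7,7)))
n,l,st,c=cv2.connectedComponentsWithStats(m)
for i in range(1,n): print(st[i],c[i].round(1))
obs=[(-.12,.225,275,176,.065),(-.12,.125,199,176,.065),(-.12,0,105,176,.065)]
th,R,t,e=fit(im,obs);print(np.degrees(th),t,(e*1000).round(1))
for n,p in {"main":(-.102,.225),"left":(-.102,.125),"key":(-.12,0),"right":(-.102,-.125)}.items(): print(n,(R@p+t).round(4))
E
```

```text
[ 306  140   77   40 1818] [342.4 154.7]
[ 413  140  147   70 8298] [491.3 178.5]
[   0  148   35   55 1412] [ 16.  176.7]
[ 252  148   46   57 2429] [275.7 177.3]
[190 156  14   8 102] [196.5 159.6]
[  73  159   65   35 1368] [104.3 173.7]
[210 168   7   7  49] [213. 171.]
[241 169  10   9  86] [245.3 172.9]
[299 171  17  13 190] [306.1 177.6]
[231 179  20  11 196] [239.8 184.4]
[299 185   8   7  56] [302.5 188. ]
[211 190   7  14  98] [214.  196.5]
[191 192  15   7 105] [198. 195.]
[232 192  20  11 206] [241.9 196.7]
[300 198  15   7 105] [307. 201.]
10.833376029054614 [ 0.60923231 -0.07635181] [[ 0.1 -0.5]
 [ 0.1 -0.1]
 [-0.1  0.6]]
main [0.4668 0.1255]
left [0.4856 0.0272]
key [ 0.4914 -0.0989]
right [ 0.5325 -0.2183]
```

Request:
drive_tool(
  targets=[
    [0,0,0,0.1,-0.1,-1,0],
    [0,0,0,0.3,-0.15,-2,0],
    [0,0,0,0.35,-0.15,-3,0],
    [0,0,0,0.35,-0.15,-4,0],
    [0,0,0,0.35,-0.15,-5,0],
  ],
)

```text
clock: 2.15
position: [0.4667, 0.1285, 0.1052]
ee_rot: [-0.302, 3.127, 0.0]
force: [-0.3, 0.3, -0.6]
width: 0.008
gripper_force: 0.0
```

```bash
python3 - <<'E'
from h import *
print(arm.observe()["position"])
im=wrist();cv2.imwrite("pics/w2.png",im["pixels"][:,:,::-1])
s=arm.observe();print(s["position"],s["force"],proj(im,s["position"]),[proj(im,p) for p in ((.4668,.1255,.072),(.4856,.0272,.072))])
E
```

```text
[0.46666931 0.12854395 0.10520302]
[0.4632651  0.12744659 0.09987664] [-2.04242728 -1.35843612 -5.5978294 ] [281.63940926 251.23490897] [array([277.85029286, 238.51252808]), array([128.03053163, 237.94912536])]
```

View pics/w2.png

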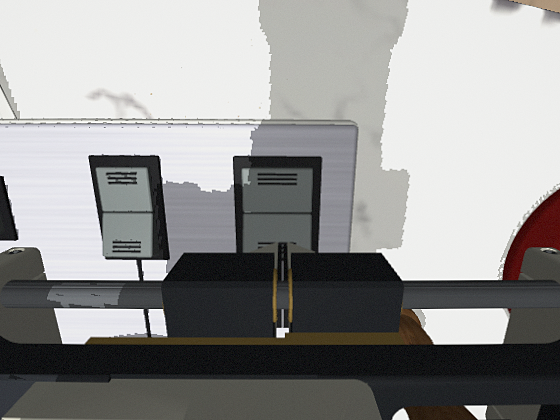

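The tip (282,248) is lined up with the main rocker, which spans columns 240-320. The predicted press point at row 238 lies mid-way over its far half. Pressing now.

Request:
drive_tool(
  targets=[
    [0,0,0,0,0,-0.4,0],
    [0,0,0,0,0,-0.7,0],
    [0,0,0,0,0,-0.85,0],
    [0,0,0,0,0,-0.9,0],
    [0,0,0,0,0,-0.9,0],
  ],
)

```text
clock: 2.7
position: [0.4673, 0.1287, 0.0713]
ee_rot: [-0.302, 3.126, 0.001]
force: [-0.8, 0.1, -0.4]
width: 0.004
gripper_force: 0.0
```

Request:
drive_tool(
  targets=[
    [0,0,0,0,0,-0.05,0],
    [0,0,0,0,0,-0.1,0],
    [0,0,0,0,0,-0.13,0],
    [0,0,0,0,0,-0.15,0],
    [0,0,0,0,0,-0.15,0],
  ],
)

```text
clock: 3.2
position: [0.4677, 0.1288, 0.0668]
ee_rot: [-0.301, 3.125, 0.002]
force: [-7.0, -1.4, 29.9]
width: 0.006
gripper_force: 15.4
```

Request:
drive_tool(
  targets=[
    [0,0,0,0,0,0.3,0],
    [0,0,0,0,0,1,0],
    [0,0,0,0,0,2,0],
    [0,0,0,0,0,3,0],
    [0,0,0,0,0,3,0],
  ],
)

```text
clock: 3.7
position: [0.4696, 0.1292, 0.1896]
ee_rot: [-0.3, 3.119, 0.004]
force: [0.5, 0.2, -0.5]
width: 0.006
gripper_force: 0.0
```

```bash
python3 - <<'E'
from h import *
im=wrist();cv2.imwrite("pics/w3.png",im["pixels"][:,:,::-1])
s=arm.observe();print(s["position"],s["force"])
E
```

```text
[0.46839696 0.12905235 0.18728611] [0.0649174  0.1745376  0.86481876]
```

View pics/w3.png

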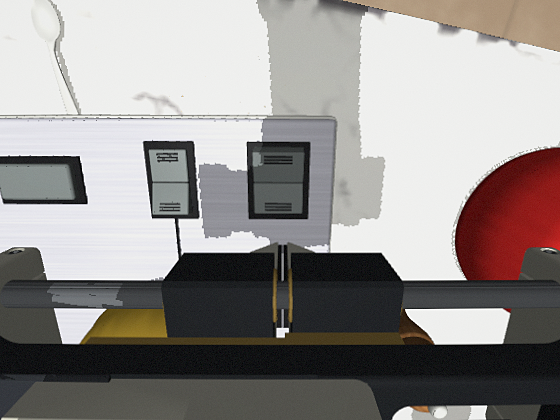

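The main rocker's halves have swapped brightness, and it met the stop with 30 N at 66.8 mm, so it is on. Next is the right rocker's far half, at (0.5325, -0.218).

Request:
drive_tool(
  targets=[
    [0,0,0,0.2,-0.9,0,0],
    [0,0,0,0.4,-1.9,0,0],
    [0,0,0,0.55,-2.9,0,0],
    [0,0,0,0.7,-3.9,0,0],
    [0,0,0,0.9,-4.9,0,0],
  ],
)

```text
clock: 4.25
position: [0.502, -0.0689, 0.1837]
ee_rot: [0.302, -3.125, -0.001]
force: [-0.0, 0.5, -0.4]
width: 0.003
gripper_force: 0.0
```

Request:
drive_tool(
  targets=[
    [0,0,0,0.2,-1,0,0],
    [0,0,0,0.4,-2,0,0],
    [0,0,0,0.6,-3,0,0],
    [0,0,0,0.7,-3.7,-0.5,0],
    [0,0,0,0.7,-3.7,-0.9,0],
  ],
)

```text
clock: 4.75
position: [0.5298, -0.2207, 0.1473]
ee_rot: [0.292, -3.127, 0.004]
force: [-0.7, 0.1, -0.2]
width: 0.003
gripper_force: 0.0
```

```bash
python3 - <<'E'
from h import *
im=wrist();im=wrist();cv2.imwrite("pics/w4.png",im["pixels"][:,:,::-1])
s=arm.observe();print(s["position"],s["ee_rot"],s["force"],proj(im,(.5325,-.2183,.072)),proj(im,(.4914,-.0989,.07)))
E
```

```text
[ 0.52857702 -0.21565746  0.14559434] [ 2.97909283e-01 -3.12173943e+00 -2.98609354e-03] [ 0.7950663   0.48636128 -0.14703202] [280.16278285 225.8820532 ] [439.2793601  203.18177905]
```

View pics/w4.png

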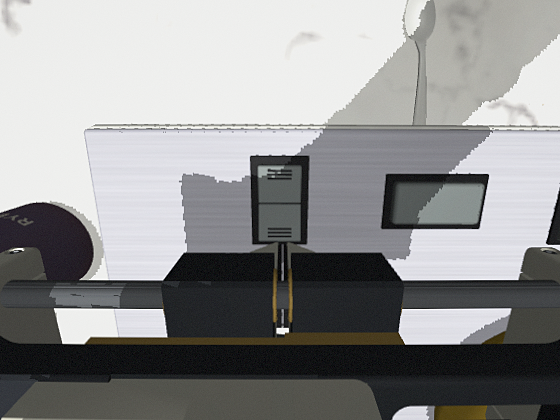

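The right rocker sits at columns 252-308, with its far half centred near (280,224). The prediction is (280,226), so they agree. Pressing.

Request:
drive_tool(
  targets=[
    [0,0,0,0.1,-0.05,-0.9,0],
    [0,0,0,0.1,-0.05,-1.5,0],
    [0,0,0,0.1,-0.05,-1.75,0],
    [0,0,0,0.1,-0.05,-1.85,0],
    [0,0,0,0.1,-0.05,-1.9,0],
  ],
)

```text
clock: 5.35
position: [0.5352, -0.217, 0.0733]
ee_rot: [-0.303, 3.127, 0.0]
force: [-1.0, 0.2, 1.3]
width: 0.006
gripper_force: 0.9
```

Request:
drive_tool(
  targets=[
    [0,0,0,0,0,-0.03,0],
    [0,0,0,0,0,-0.06,0],
    [0,0,0,0,0,-0.06,0],
  ],
)

```text
clock: 5.65
position: [0.5357, -0.2175, 0.0711]
ee_rot: [-0.302, 3.125, -0.001]
force: [0.5, 1.7, 2.0]
width: 0.007
gripper_force: 0.9
```

Request:
drive_tool(
  targets=[
    [0,0,0,0,0,-0.05,0],
    [0,0,0,0,0,-0.1,0],
    [0,0,0,0,0,-0.13,0],
    [0,0,0,0,0,-0.15,0],
    [0,0,0,0,0,-0.15,0],
  ],
)

```text
clock: 6.15
position: [0.5358, -0.2178, 0.0668]
ee_rot: [-0.301, 3.125, 0.0]
force: [-6.9, 4.6, 29.9]
width: 0.002
gripper_force: 14.9
```

It met the stop at 66.8 mm again. I'll lift and go over the start key at (0.491, -0.099).

Request:
drive_tool(
  targets=[
    [0,0,0,0,0,0.5,0],
    [0,0,0,0,0,1.5,0],
    [0,0,0,-0.4,1,1.8,0],
    [0,0,0,-0.8,2,1.8,0],
    [0,0,0,-1.1,3,1.8,0],
  ],
)

```text
clock: 6.65
position: [0.49, -0.0968, 0.1366]
ee_rot: [-0.299, 3.127, -0.0]
force: [0.4, 0.5, -0.7]
width: 0.004
gripper_force: 0.0
```

```bash
python3 - <<'E'
from h import *
im=wrist();im=wrist();cv2.imwrite("pics/w5.png",im["pixels"][:,:,::-1])
s=arm.observe();print(s["position"],s["force"],proj(im,(.4914,-.0989,.07)))
E
```

```text
[ 0.48914397 -0.091842    0.13586739] [-0.53681261 -0.27716003 -0.23508052] [268.52855259 225.59611197]
```

View pics/w5.png

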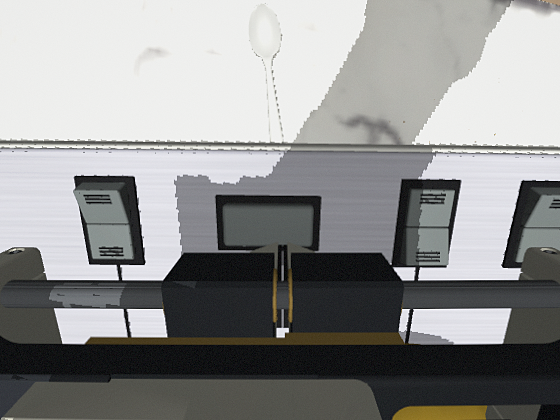

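The right rocker (108,222) and main rocker (545,225) now have their near halves raised, so both are on. The left one (430,225) is still off. The key is centred at (268,223), matching the prediction. Pressing the key.

Request:
drive_tool(
  targets=[
    [0,0,0,0.05,-0.18,-0.8,0],
    [0,0,0,0.05,-0.18,-1.4,0],
    [0,0,0,0.05,-0.18,-1.65,0],
    [0,0,0,0.05,-0.18,-1.75,0],
    [0,0,0,0.05,-0.18,-1.78,0],
  ],
)

```text
clock: 7.25
position: [0.4926, -0.1052, 0.0652]
ee_rot: [0.3, -3.126, -0.0]
force: [-2.3, 0.0, 4.7]
width: 0.005
gripper_force: 1.7
```

Request:
drive_tool(
  targets=[
    [0,0,0,0,0,-0.05,0],
    [0,0,0,0,0,-0.08,0],
    [0,0,0,0,0,-0.08,0],
  ],
)

```text
clock: 7.55
position: [0.4932, -0.1051, 0.064]
ee_rot: [-0.3, 3.126, 0.001]
force: [-8.0, 0.9, 22.0]
width: 0.002
gripper_force: 11.2
```

The key is on its stop at 64.0 mm. I'll lift clear and check.

Request:
drive_tool(
  targets=[
    [0,0,0,0,0,0.5,0],
    [0,0,0,0,0,1.5,0],
    [0,0,0,0,0,2.5,0],
    [0,0,0,0,0,3.5,0],
    [0,0,0,0,0,4,0],
  ],
)

```text
clock: 8.05
position: [0.4948, -0.1052, 0.2263]
ee_rot: [-0.301, 3.121, -0.001]
force: [0.8, 1.2, -1.4]
width: 0.005
gripper_force: 0.0
```

Request:
drive_tool(
  targets=[
    [0,0,0,0,0,0,0],
    [0,0,0,0,0,0,0],
    [0,0,0,0,0,0,0],
    [0,0,0,0,0,0,0],
    [0,0,0,0,0,0,0],
  ],
)

```text
clock: 8.55
position: [0.4925, -0.1047, 0.2211]
ee_rot: [0.301, -3.126, -0.0]
force: [0.8, 0.6, -0.3]
width: 0.008
gripper_force: 0.0
```

```bash
python3 - <<'E'
from h import *
im=wrist();cv2.imwrite("pics/w6.png",im["pixels"][:,:,::-1])
s=arm.observe();print(s["position"],s["force"])
E
```

```text
[ 0.4926076  -0.10473021  0.22125317] [ 0.34329956 -0.68066462 -0.44105615]
```

View pics/w6.png

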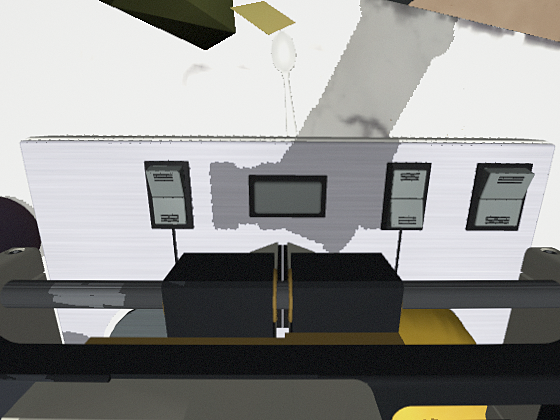

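The main (500,196) and right (168,194) rockers are on, the left (407,196) is off, the key (288,196) is up and the arm is clear. Handing in.

```bash
python3 -c "
from cell import arm
print(arm.sign_off())"
```

```text
the job is handed in; nothing more can be done
None
```

The job is handed in, with no verdict returned: I pressed the main rocker, then the right rocker (the moka pot's plate), then the start key, each to its stop; the last picture shows both rockers on, the left one off, the key up and the arm clear.

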